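Load a sample tube and crank the worm-driven carousel on to the reader

ROBOT

A 6-joint arm with a two-finger parallel gripper is mounted at the origin on the work surface. World frame = base frame: x ahead of the robot, y to its left, z up, the work surface at z = 0. Lengths are in m, angles in rad, forces in N, time in s.
With the tool pointing down it reaches from about 0.4 to 0.825 m from the base axis. Payload 7 kg.
Tool frame: the origin (TCP) lies at the centre of the arm's flange, where the gripper is bolted on; the fingertips stand 178 mm ahead of it and the grasp point (between the pads) lies arm.tcp_to_grasp ahead of it (arm.tcp_to_grasp is the distance from the TCP to the grasp point, in m); z points along the fingers, y is the direction in which the jaws open and shut (so a half turn about z gives the same grasp; the last joint's range is limited). The gripper opens to 88 mm and grips with 3 to 60 N. Pads are 19 mm wide; open, the fingers measure 130 mm over their backs; the gripper's body (78 mm by 193 mm) begins 47 mm behind the grasp point.
Start: joints at [-1.005, 0.359, 0.012, 0, -1.224, -0.288], TCP at [0.185, -0.649, 0.405] pointing down, gripper open.
Joint ranges: [-3.07, 3.07], [-1.43, 2.12], [-1.02, 1.25], [-3.03, 1.67], [-3.05, -0], [-3.03, 3.03]. Speed limits (rad/s): [2.39, 2.39, 3.01, 3.14, 3.14, 3.14].

INTERFACE

Orientations are given as [roll, pitch, yaw] about the fixed x, y, z axes, in that order (R = Rz(yaw) Ry(pitch) Rx(roll)).
In Python, from station import arm gives the robot as it stands.
- The arm moves only by the tool move_arm, never from a script. Its argument "deltas" is a list of rows, each a list of 6 numbers: the shift along the world's x, y, z in mm, then the turn, a rotation vector about the world's x, y, z in degrees. In form: [[tx, ty, tz, ax, ay, az], ...]. A call has exactly 5 rows; each row shifts and turns the commanded pose from where the row before left it; what a row does not reach is not made up. A row lasts 1/12 s, in which the tool goes at most 41.7 mm and 7.16 degrees, less where a joint would pass 70% of its speed; a pose out of reach is approached as far as the arm can. A call with a gripper value outside its range is refused whole. "claw" is the closure in counts, from 0 (fully open) to 255 (shut), set as the call begins (left out, the last holds). The fingers move at their own pace and stop on an object; "squeeze" is the grip in N (left out, the last holds). Time passes only in rows, so rows that do not move let the fingers close, or fill a call up. It gives the time, the measured TCP pose, the force and the opening at its end, in the units of the state.
- arm.get_state(): the state, without advancing time (a new reading comes with each control period).
- arm.grab_frame(name): name is "scene" or "top" or "wrist"; returns the picture (420x560x3 uint8, red, green, blue); there is no depth.
- arm.calibration(name): a dict with "intrinsics" (3x3 intrinsics, pixels), "k1" (the pictures are not rectified: a ray, as slopes to the right and down, at radius r is drawn at 1 + k1 r^2 times it, then the intrinsics apply), "T" (4x4, takes a point from camera to world coordinates); the wrist camera has in their place "mount" (4x4, takes a point from camera to tool coordinates, whose origin is the TCP and whose axes are the flange's). Camera axes: x right, y up, looking along -z (the intrinsics and any distortion apply to the point x, -y, -z); pixel columns grow to the right and rows downward; lengths in m; the calibration is good to about 2 mm. A picture is of the moment at which its call begins: read the wrist's pose just before it. calibration takes no time and is no camera call.
- arm.job_done(): hands the job in, once; it reports no verdict.
Trained networks look in the newest picture that a camera, given by its name, has taken for a name from the list of things; names that differ only in an ending like _2 or _b are one class to them, and where a whole thing is asked for, a point or a joint stands for the part that bears it (a point fixed in the world has none). Each returns a list of dicts, best first, with "score" (0 to 1); they miss things now and then, are a little off and sometimes report something else, mostly with a low value. They report only what shows in the picture. A call takes as long as a camera call. They do not tell look-alikes from the thing itself.
- arm.spot_in(thing, camera): "xy" ([column, row] in pixels, amid what is visible of it).
- arm.masks_of(thing, camera): "pixels" (420x560 bool, what is visible of it) and "xy" ([column, row] in pixels, amid what is visible of it).
- arm.spot_point(thing, camera): "xy" ([column, row] in pixels: a listed point, or the origin of a listed thing).
The state is a dict: "t": time; "q": joint angles; "qd": joint speeds; "joint_efforts": joint torques, N m; "eef_pos": TCP position; "ee_rot": TCP orientation; "force": force on the tool from outside, world axes, zero at the start; "moment": the same for the moment, N m; "width": finger opening in m.
Only numpy, scipy, OpenCV 4.12 (cv2) and the standard library are available. Lean on these libraries where they do the work, as an engineer would, in place of code of your own. Each camera call takes 0.05 s, during which the arm holds its last target. There are 200 camera calls.

TASK

Take the red-capped tube from the blue rack and lower it fully home into the orange cup of the sample carousel. Then turn the worm gearbox's hand crank clockwise, about three turns, to bring the carousel round one station so that the orange cup stands centred in front of the blue reader at its red index line, and let go. The worm drive is delicate, its shaft may stand a few millimetres off its marked place and the handle is clamped at no exact radius: feel the circle the handle wants to run on and never push it sideways with more than about 6 N; set the tube down gently, never drop the tube, and leave the yellow-capped tube, the bottle and the beaker alone.

Things in the scene. Friction and masses are not known exactly. Their poses are not given: they have to be found in the camera images.
- tube: Red-capped sample tube, upright: glass 16 mm across with a chamfered foot, cap 18 mm across from 75 to 105 mm above the foot; 105 mm tall overall, about 40 g. Origin at the centre of the foot, z along the tube. It starts loosely (0.5 to 1 mm play) in one of the two holes of the blue rack.
- spare_tube: Same tube with a yellow cap, in the rack's other hole 70 mm away; bystander.
- rack: Blue rack block, fixed, 50 x 115 x 50 mm (x, y, z); two holes 40 mm deep at y = -35 and +35 mm. Origin at the centre of its underside.
- reagent: Amber glass bottle, 56 mm across, 120 mm tall, 0.25 kg, standing loose; origin at the centre of its foot; bystander.
- beaker: Small clear beaker, 70 mm across, 75 mm tall, 0.15 kg, standing loose; origin at the centre of its foot; bystander.
- unit: White base plate of the carousel machine, fixed, 230 x 370 x 12 mm (x, y, z); origin under its centre. Carousel axis upright at x = 0, y = +80 mm; blue reader block, 45 x 50 mm, 60 mm high, centred at x = -130, y = +80 mm; grey worm gearbox, 78 mm square, top 90 mm above the bench, nominally at x = 0, y = -115 mm.
- orange_cup (a point): Centre of the floor of the orange cup, 40 mm above the bench, 70 mm from the carousel axis; z up. Bore 19 mm, outside 27 mm, rim 32 mm above this floor. The seated tube's foot rests on this point. Five white cups follow at 60 degree steps: the two beside the orange one are empty, two farther ones hold fixed green-capped tubes, tops 130 mm above the bench.
- read_mark (a point): Point fixed to the base before the reader, 70 mm from the carousel axis towards the unit's -x, 44 mm above the bench: where the orange cup must finally stand (compare in plan).
- crank_nominal (a point): Nominal place of the crank's upright axis, 146 mm above the bench; axes as the unit's. The gearbox floats in slots: the true axis stands up to 4 mm from here along the unit's x and likewise y (not in height), not measured. Handle: black upright sleeve, 16 mm across, 113 to 163 mm above the bench, spinning freely, so a gripper holding it need not turn.
- give_out (a joint): How far the handle is pushed outward along the arm in its rubber bush, m; 0 unloaded, minus is inward: 3 N per mm. Beyond 2 mm (6 N) either way the drive is overloaded.
- give_ahead (a joint): The same across the arm, plus towards clockwise motion; about 0.7 mm (2 N) of it turns the crank.
- crank (a joint): Crank angle, rad, growing clockwise seen from above; starts between -3 and 3. At value q the flat slotted arm (top 112 mm above the bench) points from the axis to the handle at yaw (unit's yaw - q). The handle is clamped in the slot 29 to 41 mm from the axis, differing each time, not measured. Turns right round, needs about 2 N at the handle (0.06 N m friction), stays where left.
- carousel (a joint): Carousel angle, rad, growing anticlockwise seen from above: 1/18 of the crank angle (18 crank turns to one carousel turn, 3 turns to one station of 60 degrees), driven only by the crank. At 1.047 the orange cup is exactly at the read mark; it starts between -0.17 and 0.17.
Things that resemble listed ones, but are neither listed nor needed, are in the scene too. What is shaped like the tube but purple or turquoise is not meant.

How it is judged:
By the outcome, as a careful person would: the job done as asked, in the order asked, and still so for the second after the job is handed in, with the robot touching nothing.
It also fails if it takes over 72 s, if anything falls off the work surface, if the arm or the gripper's body presses on something with over 40 N, if the wrist force passes 120 N, or if a joint passes its speed limit or range.

## Working session

There is one attempt and no reset: what is moved stays moved. The work goes in short steps, Python scripts to look and compute and a tool call to move; the robot and the scene stay as the last step left them, time stands still between calls to the robot, and variables do not carry over. Pictures are saved under pics/ and viewed, about 8 in all and at most 12, crops included, and the job is handed in when it is done.

Besides the shell and the picture viewer there is one more tool, called as name(argument=value, ...) on one line, values as JSON. move_arm: Moves the arm, as the interface text tells. Its arguments: {"type":"object","properties":{"deltas":{"type":"array","items":{"type":"array","items":{"type":"number"}}},"claw":{"type":"number"},"squeeze":{"type":"number"}},"required":["deltas"]}

```bash
mkdir -p pics; ls
cat > h.py <<'E'
import numpy as np, cv2
from station import arm
from scipy.spatial.transform import Rotation as R
def shot(n,f):
    s=arm.get_state(); im=arm.grab_frame(n); cv2.imwrite(f'pics/{f}.png',im[:,:,::-1]); return im,s
def camT(n,s=None):
    c=arm.calibration(n)
    if n!='wrist': return np.array(c['T']),c
    T=np.eye(4); T[:3,:3]=R.from_euler('xyz',s['ee_rot']).as_matrix(); T[:3,3]=s['eef_pos']
    return T@np.array(c['mount']),c
def ray(n,xy,s=None):
    T,c=camT(n,s); K=np.array(c['intrinsics'])
    d=np.linalg.solve(K,[xy[0],xy[1],1.])[:2]; u=d.copy()
    for _ in range(20): u=d/(1+c['k1']*(u@u))
    v=T[:3,:3]@[u[0],-u[1],-1.]; return T[:3,3],v
def at(n,xy,z,s=None):
    o,v=ray(n,xy,s); return o+v*(z-o[2])/v[2]
def proj(n,p,s=None):
    T,c=camT(n,s); q=np.linalg.inv(T)@np.append(p,1); u=np.array([q[0],-q[1]])/-q[2]
    u=u*(1+c['k1']*(u@u)); return (np.array(c['intrinsics'])@[u[0],u[1],1])[:2]
E
python3 - <<'E'
from h import *
a,s=shot('scene','scene0'); b,_=shot('top','top0')
print(s['eef_pos'],s['ee_rot'],s['width'],s['force'],arm.tcp_to_grasp)
for n in('scene','top'): c=arm.calibration(n); print(n,np.round(c['T'],3).tolist(),np.round(c['intrinsics'],0).tolist(),c['k1'])
print(np.round(arm.calibration('wrist')['mount'],3).tolist())
for t,z in(('tube',0.1),('orange_cup',.04),('read_mark',.044),('crank_nominal',.146),('unit',0),('rack',0),('reagent',0),('beaker',0)):
  for n in('scene','top'):
    print(t,n,[(np.round(d['xy']).tolist(),round(d['score'],2),np.round(at(n,d['xy'],z),3).tolist()[:2]) for d in arm.spot_point(t,n)[:4]])
cv2.imwrite('pics/both0.png',cv2.resize(b[:,:,::-1],(784,588)))
E
```

```text
pics
[ 0.18506666 -0.64892684  0.40372071] [ 3.13993357e+00 -1.47981301e-04 -2.86389102e+00] 0.08773738143376693 [ 0.30575644 -0.27815792  0.47959808] 0.1593
scene [[0.02, -0.689, 0.725, 1.33], [1.0, 0.019, -0.009, 0.006], [-0.008, 0.725, 0.689, 0.841], [0.0, 0.0, 0.0, 1.0]] [[423.0, 0.0, 283.0], [0.0, 423.0, 211.0], [0.0, 0.0, 1.0]] -0.014954192802180463
top [[-0.013, 0.992, -0.129, 0.435], [-1.0, -0.01, 0.019, 0.024], [0.018, 0.129, 0.992, 1.16], [0.0, 0.0, 0.0, 1.0]] [[393.0, 0.0, 275.0], [0.0, 393.0, 217.0], [0.0, 0.0, 1.0]] -0.10256331238729266
[[0.0, 0.963, 0.268, 0.072], [1.0, -0.0, 0.0, -0.0], [0.0, 0.268, -0.963, 0.021], [0.0, 0.0, 0.0, 1.0]]
tube scene [([413.0, 221.0], 0.69, [0.595, 0.337]), ([124.0, 256.0], 0.66, [0.692, -0.352]), ([446.0, 240.0], 0.64, [0.661, 0.401]), ([446.0, 217.0], 0.48, [0.585, 0.423])]
tube top [([144.0, 243.0], 0.61, [0.505, 0.36]), ([127.0, 224.0], 0.59, [0.557, 0.409]), ([120.0, 250.0], 0.51, [0.486, 0.425])]
orange_cup scene [([320.0, 231.0], 0.6, [0.567, 0.113])]
orange_cup top [([235.0, 222.0], 0.93, [0.566, 0.117])]
read_mark scene [([302.0, 220.0], 0.89, [0.528, 0.066])]
read_mark top [([255.0, 240.0], 0.77, [0.515, 0.06])]
crank_nominal scene [([148.0, 215.0], 0.74, [0.606, -0.303]), ([324.0, 233.0], 0.25, [0.675, 0.108])]
crank_nominal top [([329.0, 228.0], 0.73, [0.534, -0.137])]
unit scene [([267.0, 239.0], 0.87, [0.556, -0.027])]
unit top [([285.0, 226.0], 0.87, [0.558, -0.029])]
rack scene [([403.0, 225.0], 0.85, [0.513, 0.35])]
rack top [([153.0, 245.0], 0.62, [0.505, 0.363])]
reagent scene []
reagent top [([400.0, 258.0], 0.88, [0.459, -0.372])]
beaker scene [([124.0, 256.0], 0.71, [0.606, -0.401]), ([390.0, 216.0], 0.59, [0.475, 0.323])]
beaker top [([407.0, 206.0], 0.61, [0.614, -0.402])]
```

View pics/both0.png

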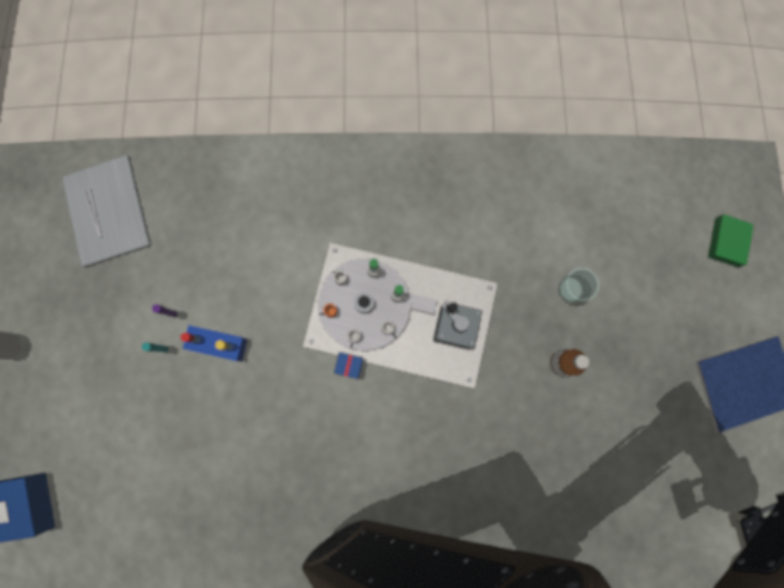

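View pics/scene0.png

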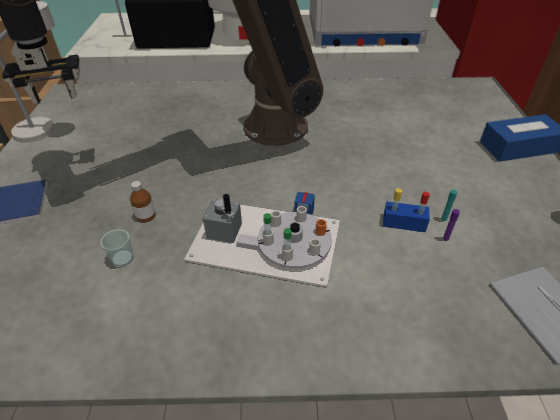

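Run:
```python
from h import *
t=cv2.imread('pics/top0.png'); sc=cv2.imread('pics/scene0.png')
def blob(im,lo,hi,box):
    h=cv2.cvtColor(im,cv2.COLOR_BGR2HSV); m=cv2.inRange(h,lo,hi)
    x0,x1,y0,y1=box; mm=np.zeros_like(m); mm[y0:y1,x0:x1]=m[y0:y1,x0:x1]
    ys,xs=np.nonzero(mm); return np.array([xs.mean(),ys.mean()]),len(xs)
for n,im,b in(('top',t,(120,142,230,252)),('scene',sc,(415,435,187,208))):
    p,k=blob(im,(0,120,80),(8,255,255),b); print('red',n,p,k,at(n,p,.10))
for n,im,b in(('top',t,(147,167,235,256)),('scene',sc,(390,408,185,203))):
    p,k=blob(im,(22,120,80),(35,255,255),b); print('yel',n,p,k,at(n,p,.10))
C=[at('top',np.array(c)/1.4,.012)[:2] for c in((332,243),(496,284),(475,387),(304,347))]
print(np.round(C,3)); d=(C[0]-C[1])+(C[3]-C[2]); print('unit c',np.mean(C,0),'yaw',np.arctan2(-d[0],d[1]))
print('green',at('top',np.array([374,264])/1.4,.13),at('top',np.array([398,290])/1.4,.13))
```

```text
red top [132.28571429 240.5       ] 28 [0.51148667 0.39213171 0.1       ]
red scene [424.6097561  197.42682927] 82 [0.51043842 0.38883689 0.1       ]
yel top [157.78571429 246.17857143] 28 [0.49555885 0.32128728 0.1       ]
yel scene [397.30769231 193.96153846] 78 [0.494734   0.32027766 0.1       ]
[[ 0.715  0.113]
 [ 0.623 -0.236]
 [ 0.407 -0.184]
 [ 0.494  0.171]]
unit c [ 0.55992431 -0.03419478] yaw -0.24994592603926444
green [0.6447751  0.02338407 0.13      ] [ 0.59412666 -0.02160982  0.13      ]
```

move_arm(deltas=[[35,35,0,0,0,0],[30,29,0,0,0,0],[30,29,0,0,0,0],[30,29,0,0,0,0],[30,29,0,0,0,0]], claw=60, squeeze=15)

```text
t: 1.32
eef_pos: [0.3353, -0.5024, 0.4049]
ee_rot: [-3.141, 0.0, -2.864]
force: [1.5, -0.6, 0.4]
width: 0.0679
```

move_arm(deltas=[[30,29,0,0,0,0],[30,29,0,0,0,0],[25,32,0,0,0,0],[25,32,0,0,0,0],[15,35,0,0,0,0]])

```text
t: 1.73
eef_pos: [0.4613, -0.3453, 0.4046]
ee_rot: [-3.141, 0.0, -2.863]
force: [-0.0, -0.9, -0.1]
width: 0.067
```

move_arm(deltas=[[9,31,0,0,0,6],[9,31,0,0,0,6],[9,31,0,0,0,6],[9,31,0,0,0,6],[9,31,0,0,0,6]])

```text
t: 2.15
eef_pos: [0.5045, -0.1903, 0.405]
ee_rot: [-3.141, 0.0, -2.335]
force: [0.8, -0.1, -0.7]
width: 0.0669
```

move_arm(deltas=[[9,31,0,0,0,6],[9,31,0,0,0,6],[9,31,0,0,0,6],[9,31,0,0,0,6],[9,31,0,0,0,6]])

```text
t: 2.57
eef_pos: [0.5494, -0.0353, 0.405]
ee_rot: [-3.141, 0.0, -1.811]
force: [0.7, -0.8, 0.0]
width: 0.0671
```

Run:
```python
from h import *
import json
a,s=shot('wrist','w1'); print(s['eef_pos'],s['ee_rot'],s['q'],s['qd'],s['t']); json.dump({k:np.array(v).tolist() for k,v in s.items() if k in('eef_pos','ee_rot')},open('w1.json','w'))
```

```text
[ 0.54939605 -0.03525371  0.40499672] [-3.14102860e+00  3.10260979e-04 -1.81123207e+00] [ 2.91784371e-01  1.54009494e-01 -2.64355490e-01  2.06708755e-05
 -1.15178786e+00 -5.32228610e-01] [ 0.64298067  0.12918429  0.15666397  0.00345496 -0.02661155  0.60869722] 2.5667
```

View pics/w1.png

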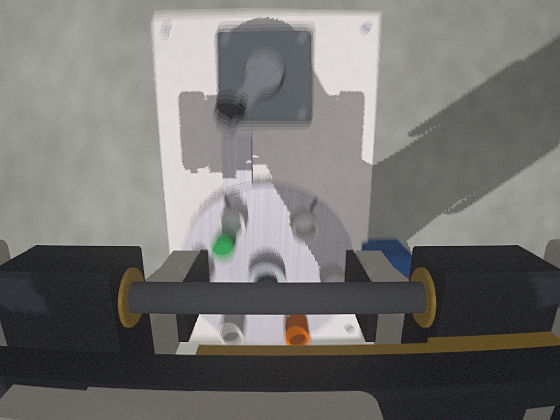

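move_arm(deltas=[[-2,38,0,0,0,0],[-2,38,0,0,0,0],[-2,38,0,0,0,0],[-2,38,0,0,0,0],[-2,38,0,0,0,0]])

```text
t: 3.03
eef_pos: [0.5388, 0.1548, 0.405]
ee_rot: [-3.141, 0.0, -1.817]
force: [1.1, 1.2, -1.0]
width: 0.0669
```

move_arm(deltas=[[-2,38,0,0,0,0],[-2,38,0,0,0,0],[-2,38,0,0,0,0],[-2,38,0,0,0,0],[-2,38,0,0,0,0]])

```text
t: 3.45
eef_pos: [0.5288, 0.3449, 0.4049]
ee_rot: [-3.141, 0.0, -1.817]
force: [1.3, -0.4, -0.2]
width: 0.0674
```

move_arm(deltas=[[-3,38,0,0,0,0],[-3,30,0,0,0,0],[0,20,0,0,0,0],[0,8,0,0,0,0],[0,0,0,0,0,0]])

```text
t: 3.87
eef_pos: [0.523, 0.4408, 0.4038]
ee_rot: [3.141, -0.001, -1.815]
force: [-0.1, -0.5, 0.0]
width: 0.0667
```

Run:
```python
from h import *
for _ in range(3): arm.get_state(); a=arm.grab_frame('wrist')
a,s=shot('wrist','w2'); print(s['eef_pos'],s['ee_rot'],s['t'])
for th,z in(('tube',.01),):
  print([(np.round(d['xy']).tolist(),round(d['score'],2),np.round(at('wrist',d['xy'],z,s),3).tolist()[:2]) for d in arm.spot_point(th,'wrist')])
h=cv2.cvtColor(a,cv2.COLOR_RGB2HSV)
for n,lo,hi in(('red',(0,130,80),(8,255,255)),('yel',(23,130,80),(35,255,255))):
  m=cv2.inRange(h,lo,hi); k,l,st,c=cv2.connectedComponentsWithStats(m)
  for i in np.argsort(-st[1:,4])[:2]+1: print(n,st[i].tolist(),c[i],at('wrist',c[i],.1,s))
sc=cv2.imread('pics/scene0.png')[175:255,370:480]
cv2.imwrite('pics/crop2.png',np.hstack([cv2.resize(sc,(550,400)),cv2.resize(a[:,:,::-1],(250,188)).repeat(1,0)if 0 else np.zeros((400,2,3),np.uint8)]))
```

```text
[0.52342414 0.43807477 0.40471027] [ 3.14148258e+00 -3.19330758e-04 -1.81724447e+00] 4.0167
[([241.0, 204.0], 0.96, [0.567, 0.449]), ([310.0, 202.0], 0.8, [0.492, 0.465]), ([274.0, 134.0], 0.68, [0.513, 0.385])]
red [267, 133, 22, 23, 249] [277.08433735 144.83935743] [0.51113341 0.38911259 0.1       ]
yel [264, 36, 24, 31, 564] [275.10815603  50.67907801] [0.49520897 0.3194668  0.1       ]
yel [474, 339, 2, 2, 2] [474.5 339.5] [0.36741665 0.61735804 0.1       ]
```

View pics/w2.png

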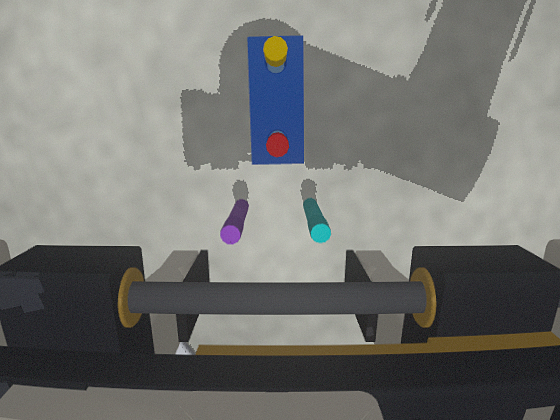

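Red cap in the blue rack at (277,145) fits. Yellow at (275,50) is the spare, and purple (231,234) and turquoise (319,233) stand free and are look-alikes. The three cameras agree on the red cap at (0.511, 0.389).

move_arm(deltas=[[-6,-25,0,0,0,1],[-6,-24,-20,0,0,0],[0,0,-35,0,0,0],[0,0,-30,0,0,0],[0,0,-25,0,0,0]])

```text
t: 4.53
eef_pos: [0.5111, 0.3881, 0.2938]
ee_rot: [3.141, 0.001, -1.801]
force: [0.4, -0.0, -0.5]
width: 0.0669
```

move_arm(deltas=[[0,0,-18,0,0,0],[0,0,-12,0,0,0],[0,0,0,0,0,0],[0,0,0,0,0,0],[0,0,0,0,0,0]])

```text
t: 4.95
eef_pos: [0.5118, 0.3903, 0.2662]
ee_rot: [-3.14, 0.002, -1.799]
force: [-0.7, 0.5, 1.1]
width: 0.0668
```

move_arm(deltas=[[0,0,0,0,0,0],[0,0,0,0,0,0],[0,0,0,0,0,0],[0,0,0,0,0,0],[0,0,0,0,0,0]], claw=255, squeeze=12)

```text
t: 5.37
eef_pos: [0.5113, 0.3902, 0.265]
ee_rot: [-3.141, 0.0, -1.799]
force: [0.6, -0.6, -0.1]
width: 0.0395
```

move_arm(deltas=[[0,0,0,0,0,0],[0,0,0,0,0,0],[0,0,0,0,0,0],[0,0,0,0,0,0],[0,0,0,0,0,0]])

```text
t: 5.78
eef_pos: [0.5113, 0.3901, 0.2646]
ee_rot: [3.142, -0.0, -1.799]
force: [-0.0, 0.5, 0.5]
width: 0.0175
```

move_arm(deltas=[[0,0,0,0,0,0],[0,0,0,0,0,0],[0,0,8,0,0,0],[0,0,15,0,0,0],[0,0,20,0,0,0]], squeeze=20)

```text
t: 6.2
eef_pos: [0.511, 0.3898, 0.3071]
ee_rot: [3.14, -0.003, -1.799]
force: [0.3, 0.5, 0.2]
width: 0.0173
```

move_arm(deltas=[[0,0,25,0,0,0],[0,0,30,0,0,0],[0,0,30,0,0,0],[0,0,25,0,0,0],[2,-15,7,0,0,0]])

```text
t: 6.62
eef_pos: [0.5137, 0.3767, 0.4301]
ee_rot: [-3.137, 0.006, -1.797]
force: [0.1, 0.4, 1.1]
width: 0.0176
```

move_arm(deltas=[[4,-25,0,0,0,0],[5,-35,0,0,0,0],[6,-35,0,0,0,0],[5,-25,0,0,0,0],[3,-15,0,0,0,0]])

```text
t: 7.03
eef_pos: [0.5362, 0.2372, 0.4251]
ee_rot: [-3.142, 0.0, -1.8]
force: [0.2, 0.5, -0.6]
width: 0.0175
```

move_arm(deltas=[[0,-5,0,0,0,0],[0,0,0,0,0,0],[0,0,0,0,0,0],[0,0,0,0,0,0],[0,0,0,0,0,0]])

```text
t: 7.45
eef_pos: [0.5362, 0.2361, 0.4245]
ee_rot: [3.141, -0.0, -1.798]
force: [0.3, -0.3, -0.2]
width: 0.0174
```

Run:
```python
from h import *
a,s=shot('wrist','w3'); print(s['eef_pos'],s['ee_rot'],s['t'],s['width'],s['force'])
for th,z in(('orange_cup',.04),('read_mark',.044),('crank_nominal',.146),('unit',0)):
  print(th,[(np.round(d['xy']).tolist(),round(d['score'],2),np.round(at('wrist',d['xy'],z,s),3).tolist()[:2]) for d in arm.spot_point(th,'wrist')[:3]])
```

```text
[0.53619377 0.23612361 0.42445551] [ 3.14140472e+00 -1.75887142e-04 -1.79805483e+00] 7.45 0.017355501199465044 [ 0.25449211 -0.28934033 -0.20645223]
orange_cup [([220.0, 78.0], 0.56, [0.567, 0.116])]
read_mark [([260.0, 5.0], 0.55, [0.512, 0.06])]
crank_nominal []
unit []
```

View pics/w3.png

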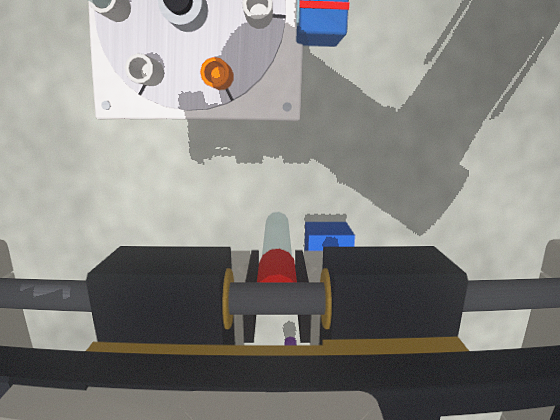

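```bash
cat >> h.py <<'E'
from scipy.optimize import minimize
def fitcyl(n,mask,p0,r,z0,z1,s=None):
    a=np.linspace(0,2*np.pi,40); S=4
    ys,xs=np.nonzero(mask); x0,y0=xs.min()-8,ys.min()-8; w,h=xs.max()+8-x0,ys.max()+8-y0
    big=cv2.resize(mask[max(y0,0):y0+h,max(x0,0):x0+w].astype(np.uint8),None,fx=S,fy=S,interpolation=cv2.INTER_NEAREST); x0=max(x0,0);y0=max(y0,0)
    def cost(p):
        P=[proj(n,[p[0]+r*np.cos(t),p[1]+r*np.sin(t),z],s) for z in(z0,z1) for t in a]
        q=((np.array(P)-[x0,y0]+.5)*S*16).astype(np.int32)
        m=np.zeros_like(big); cv2.fillConvexPoly(m,cv2.convexHull(q),1,shift=4)
        return 1-(m&big).sum()/(m|big).sum()
    best=minimize(cost,p0,method='Nelder-Mead',options=dict(initial_simplex=np.array(p0)+[[0,0],[.004,0],[0,.004]],xatol=1e-4,fatol=1e-4))
    return best.x,best.fun
def omask(a,lo=(6,150,90),hi=(20,255,255)):
    m=cv2.inRange(cv2.cvtColor(a,cv2.COLOR_RGB2HSV),lo,hi); k,l,st,c=cv2.connectedComponentsWithStats(m)
    i=np.argmax(st[1:,4])+1; b=(l==i).astype(np.uint8)
    cn,_=cv2.findContours(b,0,1); o=np.zeros_like(b); cv2.drawContours(o,cn,-1,1,-1); return o>0
E
python3 - <<'E'
from h import *
s=arm.get_state()
a=cv2.imread('pics/w3.png')[:,:,::-1].copy(); a2=a.copy(); a2[120:]=0
m=omask(a2); ys,xs=np.nonzero(m); print(m.sum(),xs.min(),xs.max(),ys.min(),ys.max())
for z0 in(.03,.04,.05): print(fitcyl('wrist',m,[.567,.116],.0135,z0,.072,s))
# plate corners, screws
print('plate edge bottom corners',at('wrist',(97,118),.012,s),at('wrist',(300,119),.012,s))
print(at('wrist',(300,119),.0,s))
E
```

```text
785 200 232 57 89Traceback (most recent call last):
  File "<stdin>", line 5, in <module>
  File "h.py", line 31, in fitcyl
    best=minimize(cost,p0,method='Nelder-Mead',options=dict(initial_simplex=np.array(p0)+[[0,0],[.004,0],[0,.004]],xatol=1e-4,fatol=1e-4))
    res = _minimize_neldermead(fun, x0, args, callback, bounds=bounds,
                               **options)
    fxcc = func(xcc)
    fx = function(np.copy(x), *(wrapper_args + args))
  File "h.py", line 27, in cost
    P=[proj(n,[p[0]+r*np.cos(t),p[1]+r*np.sin(t),z],s) for z in(z0,z1) for t in a]
       ~~~~^^^^^^^^^^^^^^^^^^^^^^^^^^^^^^^^^^^^^^^^^^^
  File "h.py", line 19, in proj
    T,c=camT(n,s); q=np.linalg.inv(T)@np.append(p,1); u=np.array([q[0],-q[1]])/-q[2]
        ~~~~^^^^^
  File "h.py", line 7, in camT
    c=arm.calibration(n)
ValueError: time passes only in moves, steps and waits
```

```bash
sed -i 's/^def camT/import functools\n@functools.lru_cache\ndef cal(n): return arm.calibration(n)\ndef camT/; s/c=arm.calibration(n)$/c=cal(n)/' h.py
python3 - <<'E'
from h import *
s=arm.get_state()
a=cv2.imread('pics/w3.png')[:,:,::-1].copy(); a2=a.copy(); a2[120:]=0
m=omask(a2)
for z0 in(.03,.04,.05): print(fitcyl('wrist',m,[.567,.116],.0135,z0,.072,s))
for n in('top','scene'):
  b=cv2.imread(f'pics/{n}0.png')[:,:,::-1].copy(); x,y=(235,222) if n=='top' else (320,228)
  c=np.zeros_like(b); c[y-15:y+15,x-15:x+15]=b[y-15:y+15,x-15:x+15]; mm=omask(c,(4,130,70)); print(n,mm.sum(),fitcyl(n,mm,[.567,.116],.0135,.035,.072))
C=[at('wrist',p,.012,s)[:2] for p in((97,118),(300,119))]; print('plate +y corners',C)
d=C[0]-C[1]; print(np.hypot(*d),np.arctan2(d[1],d[0]))
E
```

```text
(array([0.56598748, 0.11346372]), np.float64(0.14091251111567138))
(array([0.56603495, 0.11342065]), np.float64(0.10452762923351155))
(array([0.56583324, 0.11365529]), np.float64(0.06722814340016392))
top 52 (array([0.56395947, 0.11181348]), np.float64(0.43246930422919505))
scene 141 (array([0.56615889, 0.1133494 ]), np.float64(0.1724137931034483))
plate +y corners [array([0.7154123, 0.1182682]), array([0.49594306, 0.17287651])]
0.22616103501017065 -0.24386764032668115
```

move_arm(deltas=[[5,-20,0,0,0,0],[9,-35,0,0,0,0],[8,-35,-10,0,0,0],[5,-22,-20,0,0,0],[3,-11,-20,0,0,0]])

```text
t: 8.12
eef_pos: [0.5667, 0.1099, 0.3749]
ee_rot: [-3.14, 0.001, -1.8]
force: [-0.9, 1.1, -0.6]
width: 0.0176
```

move_arm(deltas=[[0,0,-18,0,0,0],[0,0,-12,0,0,0],[0,0,0,0,0,0],[0,0,0,0,0,0],[0,0,0,0,0,0]])

```text
t: 8.53
eef_pos: [0.5667, 0.1125, 0.3456]
ee_rot: [-3.14, 0.0, -1.799]
force: [0.8, 0.6, 0.5]
width: 0.0176
```

Run:
```python
from h import *
a,s=shot('scene','s4'); print(s['eef_pos'],s['ee_rot'],s['t'],s['width'],s['force'])
e=s['eef_pos']; f=e[2]-.2546
def red(b,c0,w=25):
  x,y=np.round(c0).astype(int); c=np.zeros_like(b); c[y-w:y+w,x-w:x+w]=b[y-w:y+w,x-w:x+w]; return omask(c,(0,120,60),(5,255,255))
p=proj('scene',[e[0],e[1],f+.09]); print(p)
try:
  m=red(a,p); print(m.sum(), fitcyl('scene',m,[e[0],e[1]],.009,f+.075,f+.087))
except Exception as ex: print(ex)
x,y=p.astype(int); c=np.zeros_like(a); c[y+5:y+60,x-25:x+25]=a[y+5:y+60,x-25:x+25]; m=omask(c); print('cup',m.sum(),fitcyl('scene',m,[.566,.1135],.0135,.04,.072))
print('foot',proj('scene',[e[0],e[1],f]))
crop=a[y-50:y+70,x-80:x+80,::-1]; cv2.imwrite('pics/c4.png',cv2.resize(crop,(800,600),interpolation=cv2.INTER_CUBIC)); print(x-80,y-50)
```

```text
[0.56670054 0.11250608 0.34562221] [-3.14047267e+00  4.62907111e-04 -1.79855399e+00] 8.5333 0.01758302699377742 [0.79018415 0.58045946 0.47662495]
[323.12215174 189.97530125]
8 (array([0.56670054, 0.11250608]), np.float64(1.0))
cup 137 (array([0.5674487 , 0.11254131]), np.float64(0.13521015067406816))
foot [321.063084   216.94437837]
243 139
```

View pics/c4.png

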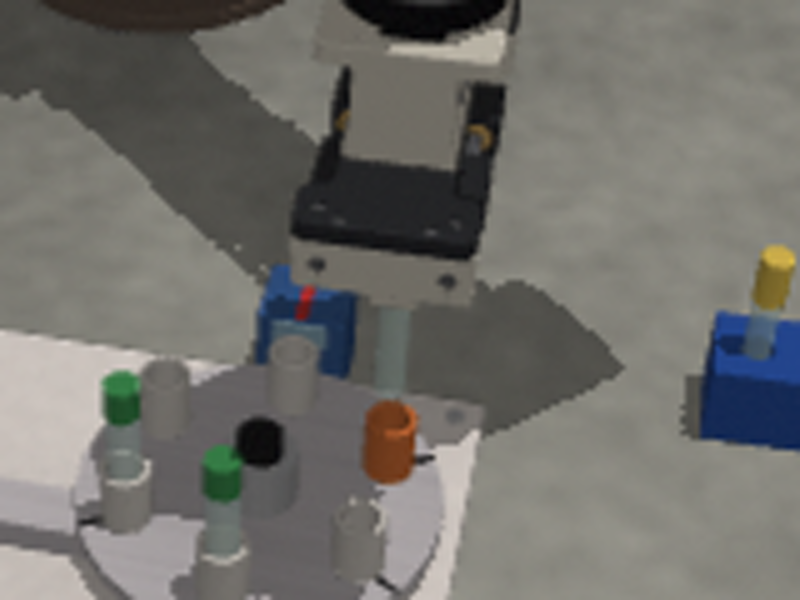

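move_arm(deltas=[[0,0.5,-9,0,0,0],[0,0,-6,0,0,0],[0,0,-6,0,0,0],[0,0,-5,0,0,0],[0,0,-4,0,0,0]])

```text
t: 9.0
eef_pos: [0.5664, 0.113, 0.3141]
ee_rot: [-3.141, 0.001, -1.799]
force: [-0.0, 2.5, 1.8]
width: 0.0175
```

move_arm(deltas=[[0,0,0,0,0,0],[0,0,-3,0,0,0],[0,0,-3,0,0,0],[0,0,-3,0,0,0],[0,0,0,0,0,0]])

```text
t: 9.42
eef_pos: [0.5663, 0.1128, 0.3052]
ee_rot: [3.142, 0.0, -1.799]
force: [-0.5, 4.0, -1.5]
width: 0.0177
```

move_arm(deltas=[[0,0.5,0,0,0,0],[0,0.5,0,0,0,0],[0,0,-3,0,0,0],[0,0,-3,0,0,0],[0,0,0,0,0,0]])

```text
t: 9.83
eef_pos: [0.5662, 0.1135, 0.2991]
ee_rot: [3.141, -0.0, -1.799]
force: [0.7, 1.5, -1.3]
width: 0.0175
```

```bash
python3 -c "
from h import *
s=arm.get_state();print(s['eef_pos'],s['force'],s['moment'])"
```

```text
[0.5662235  0.113507   0.29913252] [ 0.66309217  1.53197914 -1.25488053] [ 0.73669422 -0.23503508 -0.02487107]
```

move_arm(deltas=[[0,0.5,-1.5,0,0,0],[0,0,-1.5,0,0,0],[0,0,-1,0,0,0],[0,0,-0.5,0,0,0],[0,0,0,0,0,0]])

```text
t: 10.25
eef_pos: [0.5662, 0.114, 0.295]
ee_rot: [3.141, -0.0, -1.799]
force: [0.7, 1.4, -0.3]
width: 0.0174
```

move_arm(deltas=[[0,0,-0.5,0,0,0],[0,0,-0.5,0,0,0],[0,0,0,0,0,0],[0,0,0,0,0,0],[0,0,0,0,0,0]])

```text
t: 10.67
eef_pos: [0.5664, 0.1141, 0.2945]
ee_rot: [-3.141, 0.0, -1.799]
force: [-1.5, 0.9, 5.0]
width: 0.0175
```

move_arm(deltas=[[0,0,0,0,0,0],[0,0,0,0,0,0],[0,0,0,0,0,0],[0,0,0,0,0,0],[0,0,0,0,0,0]], claw=140)

```text
t: 11.08
eef_pos: [0.5662, 0.114, 0.2939]
ee_rot: [3.141, -0.0, -1.799]
force: [-0.4, -0.2, 0.2]
width: 0.0387
```

move_arm(deltas=[[0,0,10,0,0,0],[0,0,20,0,0,0],[0,0,35,0,0,0],[0,0,35,0,0,0],[0,0,20,0,0,0]])

```text
t: 11.5
eef_pos: [0.5667, 0.114, 0.419]
ee_rot: [-3.137, 0.002, -1.799]
force: [2.1, 0.6, 1.4]
width: 0.0397
```

move_arm(deltas=[[0,-25,0,0,0,0],[-4,-30,0,0,0,0],[-4,-30,0,0,0,0],[-4,-20,0,0,0,0],[0,-10,0,0,0,0]])

```text
t: 11.92
eef_pos: [0.5534, -0.003, 0.4152]
ee_rot: [-3.141, 0.0, -1.801]
force: [0.5, 0.6, 0.3]
width: 0.0391
```

move_arm(deltas=[[0,0,0,0,0,0],[0,0,0,0,0,0],[0,0,0,0,0,0],[0,0,0,0,0,0],[0,0,0,0,0,0]])

```text
t: 12.33
eef_pos: [0.5545, -0.0001, 0.4141]
ee_rot: [3.141, -0.0, -1.798]
force: [-0.4, -0.4, 0.2]
width: 0.0397
```

Run:
```python
from h import *
b,_=shot('scene','s5'); a,s=shot('wrist','w5'); print(s['eef_pos'],s['ee_rot'],s['t'],s['width'],s['force'])
for th,z in(('crank_nominal',.146),('unit',0),('crank',.112),('read_mark',.044)):
  print(th,[(np.round(d['xy']).tolist(),round(d['score'],2),np.round(at('wrist',d['xy'],z,s),3).tolist()[:2]) for d in arm.spot_point(th,'wrist')[:3]] if th!='crank' else '')
o=np.vstack([a[:260],np.zeros((0,560,3),np.uint8)])[:,:,::-1]
c=cv2.resize(b[165:265,190:350,::-1],(560,350),interpolation=cv2.INTER_CUBIC)[60:]
cv2.imwrite('pics/c5.png',np.vstack([o,c]))
```

```text
[ 5.54448251e-01 -1.38522538e-04  4.14059870e-01] [ 3.14136671e+00 -1.09034615e-04 -1.79812454e+00] 12.3833 0.039875115617112225 [-0.45286857  0.24837202  0.61004069]
crank_nominal []
unit [([267.0, 156.0], 0.98, [0.559, -0.032])]
crank 
read_mark [([326.0, 234.0], 0.57, [0.515, 0.058])]
```

View pics/c5.png

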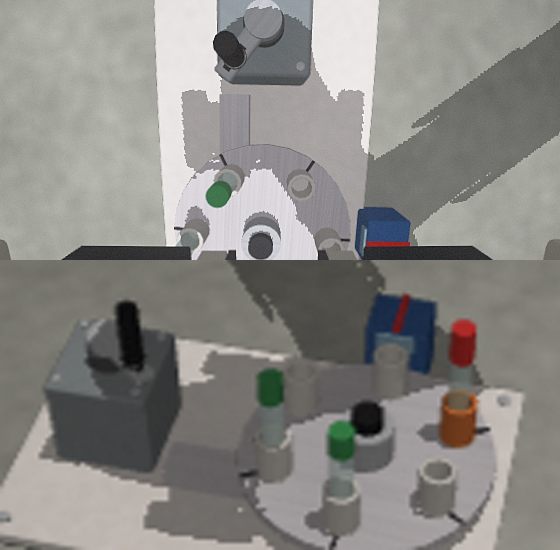

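move_arm(deltas=[[-5,-20,0,0,0,0],[-5,-25,0,0,0,0],[-3,-15,0,0,0,0],[0,0,0,0,0,0],[0,0,0,0,0,0]])

```text
t: 13.0
eef_pos: [0.5412, -0.0614, 0.4142]
ee_rot: [-3.141, 0.0, -1.801]
force: [-0.4, 0.2, 0.1]
width: 0.0393
```

Run:
```python
from h import *
import json
arm.get_state(); arm.grab_frame('wrist')
a,s=shot('wrist','w6'); print(s['eef_pos'],s['ee_rot'],s['t'])
json.dump({k:np.array(v).tolist() for k,v in s.items() if k in('eef_pos','ee_rot')},open('w6.json','w'))
for th,z in(('crank_nominal',.146),('unit',0)):
  print(th,[(np.round(d['xy']).tolist(),round(d['score'],2),np.round(at('wrist',d['xy'],z,s),3).tolist()[:2]) for d in arm.spot_point(th,'wrist')[:3]])
cv2.imwrite('pics/c6.png',cv2.resize(a[40:190,180:380,::-1],(800,600),interpolation=cv2.INTER_CUBIC))
```

```text
[ 0.54133833 -0.06091396  0.41421281] [-3.14140155e+00  1.80166262e-04 -1.79993815e+00] 13.05
crank_nominal []
unit []
```

View pics/c6.png

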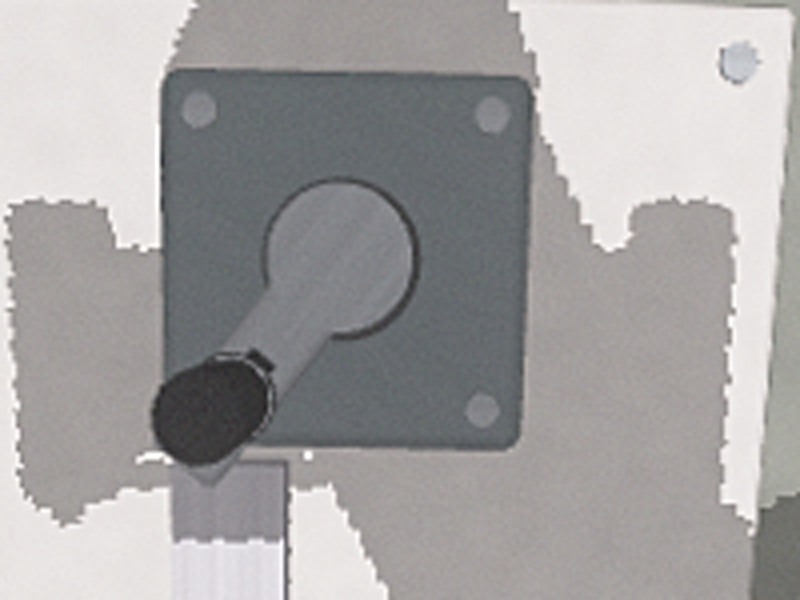

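Run:
```python
from h import *
import json
s=json.load(open('w6.json')); a=cv2.imread('pics/w6.png')[:,:,::-1].copy()
v=a.max(2); b=np.zeros_like(v); b[120:165,210:252]=(v[120:165,210:252]<58); 
k,l,st,c=cv2.connectedComponentsWithStats(b); i=np.argmax(st[1:,4])+1; m=l==i; print(st[i],c[i])
for z0 in(.113,.118,.125): print('handle',z0,fitcyl('wrist',m,at('wrist',c[i],.14,s)[:2],.008,z0,.163,s))
f=lambda p:np.array(p)/4+[180,40]-.375
h=at('wrist',f((342,257)),.112,s); print('hub',h)
G=[at('wrist',f(p),.09,s)[:2] for p in((163,69),(533,79),(520,450),(160,438))]; print('gear c',np.mean(G,0),[np.hypot(*(G[j]-G[j-1])) for j in range(4)])
d=G[1]-G[0]; print('yaw?',np.arctan2(d[1],d[0])-np.pi)
T=json.load(open('w1.json'))
```

```text
[231 131  16  21 124] [240.43548387 137.90322581]
handle 0.113 (array([ 0.56038043, -0.12198214]), np.float64(0.7654703708119709))
handle 0.118 (array([ 0.55984897, -0.12213771]), np.float64(0.765104662226451))
handle 0.125 (array([ 0.55918892, -0.12246523]), np.float64(0.764249014219142))
hub [ 0.53185512 -0.14302218  0.112     ]
gear c [ 0.53227802 -0.14276711] [np.float64(0.07539016935404068), np.float64(0.0756746870382624), np.float64(0.07584143975457672), np.float64(0.07769744869156817)]
yaw? -0.2572226453198083
```

Run:
```python
from h import *
import json
s=json.load(open('w6.json')); a=cv2.imread('pics/w6.png')[:,:,::-1].copy()
v=a.max(2)
for th in(66,74,82):
  b=np.zeros_like(v); b[120:165,210:252]=(v[120:165,210:252]<th)
  b=cv2.morphologyEx(b,cv2.MORPH_OPEN,np.ones((5,5),np.uint8))
  k,l,st,c=cv2.connectedComponentsWithStats(b); i=np.argmax(st[1:,4])+1; m=l==i; print(th,st[i],c[i])
  for z0 in(.113,.125): print('handle',z0,fitcyl('wrist',m,at('wrist',c[i],.14,s)[:2],.008,z0,.163,s))
f=lambda p:np.array(p)/4+[180,40]-.375
# scale check: screws/hub diameter etc.
print('top-left end of silhouette',[at('wrist',f(p),.163,s)[:2] for p in((203,418),)])
```

```text
66 [225 131  22  17 286] [235.8951049  138.38811189]
handle 0.113 (array([ 0.55453762, -0.12340048]), np.float64(0.5289511642283125))
handle 0.125 (array([ 0.55459469, -0.12314123]), np.float64(0.5099131925838603))
74 [219 130  28  26 564] [232.13652482 142.28368794]
handle 0.113 (array([ 0.55914608, -0.12186781]), np.float64(0.10595238095238091))
handle 0.125 (array([ 0.5589773 , -0.12183261]), np.float64(0.06883682355380472))
82 [218 130  29  26 578] [231.97404844 142.15743945]
handle 0.113 (array([ 0.55929589, -0.12191119]), np.float64(0.08849995055868687))
handle 0.125 (array([ 0.55908135, -0.12190783]), np.float64(0.053608247422680444))
top-left end of silhouette [array([ 0.55867249, -0.12141926])]
```

move_arm(deltas=[[6,-20,0,0,0,0],[6,-25,-15,0,0,0],[5.5,-16,-25,0,0,0],[0,0,-30,0,0,0],[0,0,-20,0,0,0]])

```text
t: 13.62
eef_pos: [0.5585, -0.1222, 0.3216]
ee_rot: [3.14, -0.0, -1.8]
force: [-0.1, -0.1, -0.8]
width: 0.0395
```

move_arm(deltas=[[0,0,-13,0,0,0],[0,0,-10,0,0,0],[0,0,0,0,0,0],[0,0,0,0,0,0],[0,0,0,0,0,0]])

```text
t: 14.03
eef_pos: [0.5594, -0.1216, 0.3022]
ee_rot: [-3.14, 0.0, -1.798]
force: [0.8, 0.0, 0.1]
width: 0.039
```

Run:
```python
from h import *
F=[]
for i in range(3):
  s=arm.get_state(); F.append(s['force']); arm.grab_frame('top')
a,s=shot('wrist','w7'); print(s['eef_pos'],s['ee_rot'],s['t'],s['width'],np.mean(F,0))
cv2.imwrite('pics/c7.png',cv2.resize(a[180:330,180:380,::-1],(560,420),interpolation=cv2.INTER_CUBIC))
```

```text
[ 0.55912046 -0.12173746  0.30228103] [-3.13976636e+00  5.53410427e-04 -1.79882417e+00] 14.1833 0.03914137823543587 [ 0.14924019 -0.02403132 -0.39606971]
```

View pics/c7.png

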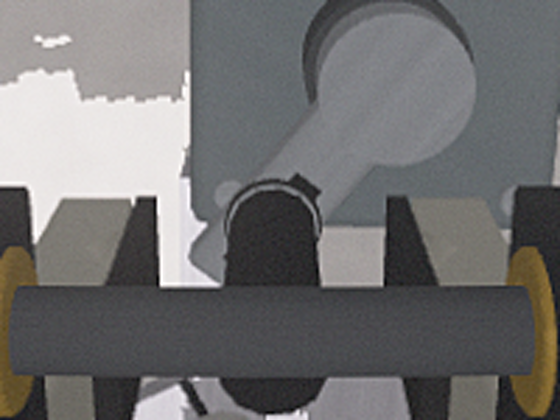

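move_arm(deltas=[[0,0,0,0,0,0],[0,0,0,0,0,0],[0,0,0,0,0,0],[0,0,0,0,0,0],[0,0,0,0,0,0]], claw=255, squeeze=3)

```text
t: 14.65
eef_pos: [0.5589, -0.1219, 0.3013]
ee_rot: [-3.141, 0.0, -1.799]
force: [0.6, -0.6, -0.9]
width: 0.0158
```

move_arm(deltas=[[0,0,0,0,0,0],[0,0,0,0,0,0],[0,0,0,0,0,0],[0,0,0,0,0,0],[0,0,0,0,0,0]])

```text
t: 15.07
eef_pos: [0.5589, -0.1219, 0.3012]
ee_rot: [-3.141, 0.0, -1.799]
force: [1.3, 0.2, 0.4]
width: 0.0157
```

Run:
```python
from h import *
F=[]
for i in range(4):
  s=arm.get_state(); F.append(s['force']); arm.grab_frame('top')
F=np.mean(F,0); print(s['eef_pos'],s['t'],s['width'],F)
import json
s0=dict(eef_pos=np.array([0.55912046,-0.12173746,0.30228103]),ee_rot=[-3.13976636,5.53410427e-04,-1.79882417])
print('hub',at('wrist',(180+394/2.8,180+87/2.8),.112,s0))
```

```text
[ 0.55886877 -0.12188772  0.30123395] 15.2167 0.01579122674809307 [0.61046699 0.26559516 0.26281869]
hub [ 0.53227454 -0.14242687  0.112     ]
```

```bash
cat > nx.py <<'E'
import sys,json,os
from h import *
from scipy.optimize import least_squares
# usage: nx.py cmdx cmdy step1..5 (deg): logs reading, refits, prints rows
st=json.load(open('nx.json')) if os.path.exists('nx.json') else dict(cmd=[558.9,-121.9],log=[])
steps=[float(v) for v in sys.argv[1:6]]
s=arm.get_state(); p=np.array(s['eef_pos'][:2])*1e3; F=np.array(s['force'][:2])
if st.get('last')!=s['t']: st['log'].append([*p,*F]); st['last']=s['t']
L=np.array(st['log'])
def res(v):
    d=L[:,:2]-v[:2]; r=np.hypot(*d.T); fr=(L[:,2:]*d).sum(1)/r
    return np.r_[(r+fr/3-v[2])/.35,(v[:2]-[532.2,-142.7])/1.5,(v[2]-34.5)/1.5]
v=least_squares(res,[532.2,-142.7,34.5]).x; d=L[-1,:2]-v[:2]; r=np.hypot(*d); u=d/r
print('t',round(s['t'],2),'c',v.round(2),'r',round(r,2),'ang',np.degrees(np.arctan2(d[1],d[0])).round(1),'Frad',round(F@u,1),'Ftan_cw',round(F@[u[1],-u[0]],1),'w',round(s['width'],4))
# tool yaw/jaw: command from st.cmd
c=np.array(st['cmd']); dc=c-v[:2]; th=np.arctan2(dc[1],dc[0]); rows=[]
off=np.hypot(*dc)-v[2]; 
for k,a in enumerate(steps):
    th-=np.radians(a); tgt=v[:2]+v[2]*np.array([np.cos(th),np.sin(th)])
    if k==0: tgt+=.4*off*np.array([np.cos(th),np.sin(th)])
    q=np.round(tgt-c,1); rows.append([*q,0,0,0,0]); c=c+q
st['cmd']=c.tolist(); json.dump(st,open('nx.json','w')); print([[float(x) for x in r] for r in rows],'cmd ang',np.degrees(th).round(1))
E
python3 nx.py 2 3 4 4 3
```

```text
t 15.27 c [ 531.94 -142.9    34.17] r 34.15 ang 38.0 Frad 0.0 Ftan_cw 0.3 w 0.0158
[[0.7, -1.0, 0.0, 0.0, 0.0, 0.0], [1.0, -1.4, 0.0, 0.0, 0.0, 0.0], [1.3, -2.1, 0.0, 0.0, 0.0, 0.0], [1.0, -2.1, 0.0, 0.0, 0.0, 0.0], [0.7, -1.6, 0.0, 0.0, 0.0, 0.0]] cmd ang 21.9
```

move_arm(deltas=[[0.7,-1.0,0,0,0,0],[1.0,-1.4,0,0,0,0],[1.3,-2.1,0,0,0,0],[1.0,-2.1,0,0,0,0],[0.7,-1.6,0,0,0,0]], squeeze=12)

```text
t: 15.68
eef_pos: [0.5637, -0.1303, 0.3012]
ee_rot: [-3.142, 0.0, -1.799]
force: [0.2, 2.0, 1.9]
width: 0.016
```

```bash
python3 nx.py 4 6 6 6 4
```

```text
t 15.68 c [ 532.25 -143.27   34.25] r 34.01 ang 22.5 Frad 1.0 Ftan_cw -1.8 w 0.016
[[1.0, -2.2, 0.0, 0.0, 0.0, 0.0], [1.1, -3.4, 0.0, 0.0, 0.0, 0.0], [0.6, -3.5, 0.0, 0.0, 0.0, 0.0], [0.2, -3.6, 0.0, 0.0, 0.0, 0.0], [-0.0, -2.4, 0.0, 0.0, 0.0, 0.0]] cmd ang -3.2
```

Crank turns at about 2 N tangential, with a radial force of about 1 N.

move_arm(deltas=[[1.0,-2.2,0,0,0,0],[1.1,-3.4,0,0,0,0],[0.6,-3.5,0,0,0,0],[0.2,-3.6,0,0,0,0],[0,-2.4,0,0,0,0]])

```text
t: 16.1
eef_pos: [0.5665, -0.1457, 0.3012]
ee_rot: [-3.141, -0.0, -1.799]
force: [0.4, 1.6, 2.1]
width: 0.0156
```

```bash
python3 nx.py 6 8 8 8 6
```

```text
t 16.1 c [ 532.32 -143.44   34.3 ] r 34.22 ang -3.8 Frad 0.3 Ftan_cw -1.7 w 0.0156
[[-0.3, -3.6, 0.0, 0.0, 0.0, 0.0], [-1.1, -4.6, 0.0, 0.0, 0.0, 0.0], [-1.7, -4.5, 0.0, 0.0, 0.0, 0.0], [-2.3, -4.2, 0.0, 0.0, 0.0, 0.0], [-2.1, -2.9, 0.0, 0.0, 0.0, 0.0]] cmd ang -38.9
```

move_arm(deltas=[[-0.3,-3.6,0,0,0,0],[-1.1,-4.6,0,0,0,0],[-1.7,-4.5,0,0,0,0],[-2.3,-4.2,0,0,0,0],[-2.1,-2.9,0,0,0,0]])

```text
t: 16.52
eef_pos: [0.5587, -0.1655, 0.3012]
ee_rot: [-3.141, 0.0, -1.799]
force: [0.2, 1.2, 0.9]
width: 0.0154
```

```bash
python3 nx.py 8 10 10 10 8
```

```text
t 16.52 c [ 532.38 -143.36   34.22] r 34.4 ang -40.1 Frad -0.6 Ftan_cw -1.1 w 0.0154
[[-3.3, -3.5, 0.0, 0.0, 0.0, 0.0], [-4.7, -3.6, 0.0, 0.0, 0.0, 0.0], [-5.3, -2.8, 0.0, 0.0, 0.0, 0.0], [-5.7, -1.8, 0.0, 0.0, 0.0, 0.0], [-4.7, -0.8, 0.0, 0.0, 0.0, 0.0]] cmd ang -85.1
```

move_arm(deltas=[[-3.3,-3.5,0,0,0,0],[-4.7,-3.6,0,0,0,0],[-5.3,-2.8,0,0,0,0],[-5.7,-1.8,0,0,0,0],[-4.7,-0.8,0,0,0,0]])

```text
t: 16.93
eef_pos: [0.5345, -0.1779, 0.3012]
ee_rot: [-3.141, -0.0, -1.799]
force: [2.2, 0.4, 0.0]
width: 0.0159
```

```bash
python3 nx.py 10 12 12 12 10
```

```text
t 16.93 c [ 532.17 -143.4    34.4 ] r 34.53 ang -86.1 Frad -0.3 Ftan_cw -2.2 w 0.0159
[[-6.0, -0.1, 0.0, 0.0, 0.0, 0.0], [-7.0, 1.3, 0.0, 0.0, 0.0, 0.0], [-6.7, 2.7, 0.0, 0.0, 0.0, 0.0], [-5.9, 4.1, 0.0, 0.0, 0.0, 0.0], [-4.2, 4.3, 0.0, 0.0, 0.0, 0.0]] cmd ang -140.8
```

move_arm(deltas=[[-6.0,-0.1,0,0,0,0],[-7.0,1.3,0,0,0,0],[-6.7,2.7,0,0,0,0],[-5.9,4.1,0,0,0,0],[-4.2,4.3,0,0,0,0]])

```text
t: 17.35
eef_pos: [0.5045, -0.1649, 0.3012]
ee_rot: [3.142, -0.0, -1.799]
force: [2.2, -1.8, 0.9]
width: 0.0158
```

```bash
python3 nx.py 12 14 14 14 12
```

```text
t 17.35 c [ 531.91 -143.32   34.61] r 34.88 ang -141.8 Frad -0.6 Ftan_cw -2.7 w 0.0158
[[-4.1, 5.9, 0.0, 0.0, 0.0, 0.0], [-3.1, 7.8, 0.0, 0.0, 0.0, 0.0], [-1.0, 8.4, 0.0, 0.0, 0.0, 0.0], [1.1, 8.4, 0.0, 0.0, 0.0, 0.0], [2.5, 6.7, 0.0, 0.0, 0.0, 0.0]] cmd ang -206.4
```

move_arm(deltas=[[-4.1,5.9,0,0,0,0],[-3.1,7.8,0,0,0,0],[-1.0,8.4,0,0,0,0],[1.1,8.4,0,0,0,0],[2.5,6.7,0,0,0,0]])

```text
t: 17.77
eef_pos: [0.5006, -0.127, 0.3012]
ee_rot: [3.141, -0.0, -1.799]
force: [1.3, -2.1, 1.2]
width: 0.0153
```

```bash
python3 nx.py 14 15 15 15 14
```

```text
t 17.77 c [ 531.91 -143.33   34.61] r 35.3 ang 152.4 Frad -2.1 Ftan_cw -1.2 w 0.0153
[[4.6, 7.1, 0.0, 0.0, 0.0, 0.0], [6.7, 6.0, 0.0, 0.0, 0.0, 0.0], [8.0, 4.2, 0.0, 0.0, 0.0, 0.0], [8.9, 1.9, 0.0, 0.0, 0.0, 0.0], [8.4, -0.4, 0.0, 0.0, 0.0, 0.0]] cmd ang 80.7
```

move_arm(deltas=[[4.6,7.1,0,0,0,0],[6.7,6.0,0,0,0,0],[8.0,4.2,0,0,0,0],[8.9,1.9,0,0,0,0],[8.4,-0.4,0,0,0,0]])

```text
t: 18.18
eef_pos: [0.5384, -0.1087, 0.3011]
ee_rot: [3.141, -0.0, -1.799]
force: [-1.6, -2.0, 3.5]
width: 0.0154
```

```bash
python3 nx.py 15 15 15 15 15
```

```text
t 18.18 c [ 531.92 -143.35   34.6 ] r 35.28 ang 79.4 Frad -2.2 Ftan_cw -1.3 w 0.0154
[[8.6, -2.6, 0.0, 0.0, 0.0, 0.0], [7.7, -4.8, 0.0, 0.0, 0.0, 0.0], [6.2, -6.6, 0.0, 0.0, 0.0, 0.0], [4.3, -7.9, 0.0, 0.0, 0.0, 0.0], [2.0, -8.8, 0.0, 0.0, 0.0, 0.0]] cmd ang 5.7
```

move_arm(deltas=[[8.4,-2.8,0,0,0,0],[7.6,-4.8,0,0,0,0],[6.2,-6.6,0,0,0,0],[4.3,-7.9,0,0,0,0],[2.0,-8.8,0,0,0,0]])

```text
t: 18.6
eef_pos: [0.5667, -0.1409, 0.3011]
ee_rot: [-3.141, 0.0, -1.799]
force: [-0.5, 1.9, 3.6]
width: 0.0157
```

```bash
python3 - <<'E'
import json
st=json.load(open('nx.json')); st['cmd'][0]-=.3; st['cmd'][1]-=.2; json.dump(st,open('nx.json','w'))
E
python3 nx.py 15 15 15 15 15
```

```text
t 18.6 c [ 531.95 -143.35   34.61] r 34.87 ang 4.0 Frad -0.3 Ftan_cw -2.0 w 0.0157
[[-0.1, -9.0, 0.0, 0.0, 0.0, 0.0], [-2.5, -8.6, 0.0, 0.0, 0.0, 0.0], [-4.8, -7.7, 0.0, 0.0, 0.0, 0.0], [-6.6, -6.1, 0.0, 0.0, 0.0, 0.0], [-8.0, -4.3, 0.0, 0.0, 0.0, 0.0]] cmd ang -69.5
```

move_arm(deltas=[[-0.1,-9.0,0,0,0,0],[-2.5,-8.6,0,0,0,0],[-4.8,-7.7,0,0,0,0],[-6.6,-6.1,0,0,0,0],[-8.0,-4.3,0,0,0,0]])

```text
t: 19.02
eef_pos: [0.5433, -0.1767, 0.3012]
ee_rot: [-3.141, 0.0, -1.8]
force: [1.3, 2.7, 3.0]
width: 0.0157
```

```bash
python3 nx.py 15 15 15 15 15
```

```text
t 19.02 c [ 531.94 -143.33   34.6 ] r 35.2 ang -71.2 Frad -2.1 Ftan_cw -2.1 w 0.0157
[[-8.8, -2.0, 0.0, 0.0, 0.0, 0.0], [-9.0, 0.4, 0.0, 0.0, 0.0, 0.0], [-8.7, 2.6, 0.0, 0.0, 0.0, 0.0], [-7.6, 4.8, 0.0, 0.0, 0.0, 0.0], [-6.2, 6.6, 0.0, 0.0, 0.0, 0.0]] cmd ang -144.6
```

move_arm(deltas=[[-8.8,-1.8,0,0,0,0],[-9.0,0.4,0,0,0,0],[-8.7,2.6,0,0,0,0],[-7.6,4.8,0,0,0,0],[-6.2,6.6,0,0,0,0]])

```text
t: 19.43
eef_pos: [0.5025, -0.1629, 0.3012]
ee_rot: [-3.141, -0.0, -1.799]
force: [2.4, 0.5, -0.8]
width: 0.0155
```

```bash
sed -i "s/\[1\]-=.2/[1]+=.2/" nx.py
python3 - <<'E'
import json
st=json.load(open('nx.json')); st['cmd'][1]+=.2; json.dump(st,open('nx.json','w'))
E
python3 nx.py 15 15 15 15 15
```

```text
t 19.43 c [ 531.95 -143.33   34.6 ] r 35.33 ang -146.4 Frad -2.2 Ftan_cw -0.9 w 0.0155
[[-4.2, 8.0, 0.0, 0.0, 0.0, 0.0], [-2.0, 8.8, 0.0, 0.0, 0.0, 0.0], [0.4, 9.0, 0.0, 0.0, 0.0, 0.0], [2.7, 8.6, 0.0, 0.0, 0.0, 0.0], [4.8, 7.7, 0.0, 0.0, 0.0, 0.0]] cmd ang -219.9
```

move_arm(deltas=[[-3.8,8.0,0,0,0,0],[-2.0,8.8,0,0,0,0],[0.4,9.0,0,0,0,0],[2.7,8.6,0,0,0,0],[4.8,7.5,0,0,0,0]])

```text
t: 19.85
eef_pos: [0.5055, -0.1202, 0.3011]
ee_rot: [3.141, -0.0, -1.799]
force: [-0.9, -1.7, 2.3]
width: 0.0158
```

```bash
python3 - <<'E'
import json
st=json.load(open('nx.json')); st['cmd'][0]+=.4; st['cmd'][1]-=.2; json.dump(st,open('nx.json','w'))
E
sed -i 's/v\[:2\]+v\[2\]\*np/v[:2]+(v[2]-.35)*np/; s/-v\[2\]; $/-v[2]+.35/' nx.py; python3 nx.py 15 15 15 15 15
```

```text
t 19.85 c [ 531.9  -143.28   34.64] r 35.03 ang 138.8 Frad -0.5 Ftan_cw -1.9 w 0.0158
[[6.5, 6.1, 0.0, 0.0, 0.0, 0.0], [7.9, 4.2, 0.0, 0.0, 0.0, 0.0], [8.8, 1.9, 0.0, 0.0, 0.0, 0.0], [8.9, -0.4, 0.0, 0.0, 0.0, 0.0], [8.5, -2.7, 0.0, 0.0, 0.0, 0.0]] cmd ang 64.9
```

move_arm(deltas=[[6.5,6.1,0,0,0,0],[7.9,4.2,0,0,0,0],[8.8,1.9,0,0,0,0],[8.9,-0.4,0,0,0,0],[8.5,-2.7,0,0,0,0]])

```text
t: 20.27
eef_pos: [0.5475, -0.1119, 0.3011]
ee_rot: [3.141, 0.0, -1.799]
force: [-2.0, 0.8, 4.3]
width: 0.0154
```

```bash
python3 nx.py 15 15 15 15 15
```

```text
t 20.27 c [ 531.9  -143.23   34.66] r 35.0 ang 63.5 Frad -0.2 Ftan_cw -2.2 w 0.0154
[[7.6, -4.8, 0.0, 0.0, 0.0, 0.0], [6.0, -6.6, 0.0, 0.0, 0.0, 0.0], [4.2, -7.9, 0.0, 0.0, 0.0, 0.0], [1.9, -8.8, 0.0, 0.0, 0.0, 0.0], [-0.4, -8.9, 0.0, 0.0, 0.0, 0.0]] cmd ang -10.0
```

move_arm(deltas=[[7.6,-4.8,0,0,0,0],[6.0,-6.6,0,0,0,0],[4.2,-7.9,0,0,0,0],[1.9,-8.8,0,0,0,0],[-0.4,-8.9,0,0,0,0]])

```text
t: 20.68
eef_pos: [0.5661, -0.1502, 0.3011]
ee_rot: [-3.141, 0.0, -1.799]
force: [-1.1, 2.0, 4.2]
width: 0.0159
```

```bash
python3 nx.py 15 15 15 15 15
```

```text
t 20.68 c [ 531.88 -143.22   34.65] r 34.97 ang -11.6 Frad -1.5 Ftan_cw -1.8 w 0.0159
[[-2.7, -8.5, 0.0, 0.0, 0.0, 0.0], [-4.9, -7.6, 0.0, 0.0, 0.0, 0.0], [-6.6, -6.0, 0.0, 0.0, 0.0, 0.0], [-7.9, -4.2, 0.0, 0.0, 0.0, 0.0], [-8.7, -1.9, 0.0, 0.0, 0.0, 0.0]] cmd ang -85.0
```

Now at 2 turns + 50° (770°).

move_arm(deltas=[[-2.7,-8.5,0,0,0,0],[-4.9,-7.6,0,0,0,0],[-6.6,-6.0,0,0,0,0],[-7.9,-4.2,0,0,0,0],[-8.7,-1.9,0,0,0,0]])

```text
t: 21.1
eef_pos: [0.5339, -0.1781, 0.3012]
ee_rot: [-3.141, 0.0, -1.8]
force: [2.5, 0.2, -0.2]
width: 0.016
```

```bash
python3 nx.py 15 15 15 15 15
```

```text
t 21.1 c [ 531.88 -143.26   34.67] r 34.91 ang -86.6 Frad -0.1 Ftan_cw -2.5 w 0.016
[[-8.9, 0.4, 0.0, 0.0, 0.0, 0.0], [-8.6, 2.6, 0.0, 0.0, 0.0, 0.0], [-7.6, 4.8, 0.0, 0.0, 0.0, 0.0], [-6.0, 6.6, 0.0, 0.0, 0.0, 0.0], [-4.2, 8.0, 0.0, 0.0, 0.0, 0.0]] cmd ang -159.9
```

move_arm(deltas=[[-8.9,0.4,0,0,0,0],[-8.6,2.6,0,0,0,0],[-7.6,4.8,0,0,0,0],[-6.0,6.6,0,0,0,0],[-4.2,8.0,0,0,0,0]])

```text
t: 21.52
eef_pos: [0.4985, -0.1544, 0.3012]
ee_rot: [3.141, -0.0, -1.799]
force: [2.0, -1.5, -0.4]
width: 0.0157
```

```bash
python3 nx.py 15 15 15 15 15
```

```text
t 21.52 c [ 531.87 -143.26   34.67] r 35.23 ang -161.6 Frad -1.5 Ftan_cw -2.0 w 0.0157
[[-1.9, 8.8, 0.0, 0.0, 0.0, 0.0], [0.4, 8.9, 0.0, 0.0, 0.0, 0.0], [2.7, 8.6, 0.0, 0.0, 0.0, 0.0], [4.8, 7.5, 0.0, 0.0, 0.0, 0.0], [6.6, 6.1, 0.0, 0.0, 0.0, 0.0]] cmd ang -235.0
```

move_arm(deltas=[[-1.9,8.8,0,0,0,0],[0.4,8.9,0,0,0,0],[2.7,8.6,0,0,0,0],[4.8,7.5,0,0,0,0],[6.6,6.1,0,0,0,0]])

```text
t: 21.93
eef_pos: [0.5123, -0.114, 0.3011]
ee_rot: [3.141, -0.0, -1.798]
force: [-0.5, -2.8, 1.8]
width: 0.0158
```

```bash
python3 nx.py 12 9 6 3 0
```

```text
t 21.93 c [ 531.88 -143.28   34.66] r 35.21 ang 123.9 Frad -2.1 Ftan_cw -2.0 w 0.0158
[[6.3, 3.4, 0.0, 0.0, 0.0, 0.0], [5.1, 1.7, 0.0, 0.0, 0.0, 0.0], [3.5, 0.7, 0.0, 0.0, 0.0, 0.0], [1.8, 0.2, 0.0, 0.0, 0.0, 0.0], [0.0, 0.0, 0.0, 0.0, 0.0, 0.0]] cmd ang 94.9
```

move_arm(deltas=[[6.3,3.4,0,0,0,0],[5.1,1.7,0,0,0,0],[3.5,0.7,0,0,0,0],[1.8,0.2,0,0,0,0],[0,0,0,0,0,0]])

```text
t: 22.35
eef_pos: [0.5294, -0.1091, 0.3011]
ee_rot: [-3.141, 0.0, -1.799]
force: [-1.2, 0.9, 4.0]
width: 0.0156
```

```bash
python3 nx.py 0 0 0 0 0
python3 - <<'E'
from h import *
for n in('scene','top'):
  a,s=shot(n,n+'8')
  x,y=np.round(proj(n,[.52,.075,.056])).astype(int); c=np.zeros_like(a); c[y-18:y+18,x-18:x+18]=a[y-18:y+18,x-18:x+18]
  try:
    m=omask(c,(4,130,70)); print(n,m.sum(),fitcyl(n,m,[.52,.075],.0135,.042,.072))
  except Exception as e: print(n,e)
  print([(np.round(d['xy'],1).tolist(),round(d['score'],2),np.round(at(n,d['xy'],.04),4).tolist()[:2]) for d in arm.spot_point('orange_cup',n)[:3]])
  print([(np.round(d['xy'],1).tolist(),round(d['score'],2),np.round(at(n,d['xy'],.044),4).tolist()[:2]) for d in arm.spot_point('read_mark',n)[:3]])
  cr=a[y-30:y+45,x-60:x+60] if n=='scene' else a[y-40:y+35,x-50:x+70]
  cv2.imwrite(f'pics/k{n}.png',cv2.resize(cr[:,:,::-1],(640,400) if n=='x' else (480,300),interpolation=cv2.INTER_CUBIC)); print(x,y)
cv2.imwrite('pics/k8.png',np.vstack([cv2.imread('pics/kscene.png'),cv2.imread('pics/ktop.png')]))
# plate colour-based unit pose by scene: corners
E
```

```text
t 22.35 c [ 531.88 -143.28   34.66] r 34.32 ang 94.2 Frad 0.9 Ftan_cw -1.2 w 0.0156
[[0.0, -0.0, 0.0, 0.0, 0.0, 0.0], [0.0, -0.0, 0.0, 0.0, 0.0, 0.0], [0.0, -0.0, 0.0, 0.0, 0.0, 0.0], [0.0, -0.0, 0.0, 0.0, 0.0, 0.0], [0.0, -0.0, 0.0, 0.0, 0.0, 0.0]] cmd ang 95.0
scene 110 (array([0.5194032 , 0.06851294]), np.float64(0.2475118996105582))
[([305.3, 218.1], 0.72, [0.518, 0.0769])]
[([298.9, 216.6], 0.66, [0.5159, 0.0597])]
305 214
top attempt to get argmax of an empty sequence
[]
[]
249 238
```

View pics/k8.png

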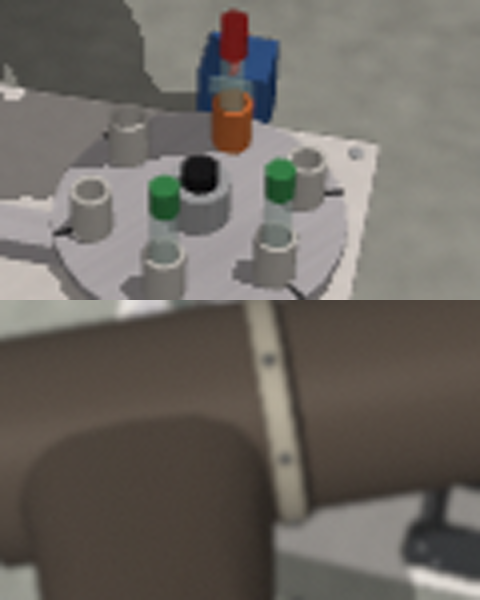

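```bash
python3 nx.py 6 11 15 15 15
```

```text
t 22.65 c [ 531.89 -143.29   34.66] r 34.31 ang 95.2 Frad 0.9 Ftan_cw 1.1 w 0.0156
[[3.6, 0.1, 0.0, 0.0, 0.0, 0.0], [6.5, -0.7, 0.0, 0.0, 0.0, 0.0], [8.5, -3.0, 0.0, 0.0, 0.0, 0.0], [7.3, -5.1, 0.0, 0.0, 0.0, 0.0], [5.9, -6.8, 0.0, 0.0, 0.0, 0.0]] cmd ang 33.0
```

move_arm(deltas=[[3.6,0.1,0,0,0,0],[6.5,-0.7,0,0,0,0],[8.5,-3.0,0,0,0,0],[7.3,-5.1,0,0,0,0],[5.9,-6.8,0,0,0,0]])

```text
t: 23.07
eef_pos: [0.5618, -0.1249, 0.3011]
ee_rot: [-3.142, -0.0, -1.798]
force: [-1.8, 1.7, 3.9]
width: 0.0158
```

```bash
python3 nx.py 15 15 15 13 8
```

```text
t 23.07 c [ 531.9  -143.28   34.66] r 35.09 ang 31.6 Frad -0.7 Ftan_cw -2.4 w 0.0158
[[3.8, -8.1, 0.0, 0.0, 0.0, 0.0], [1.7, -8.8, 0.0, 0.0, 0.0, 0.0], [-0.7, -8.9, 0.0, 0.0, 0.0, 0.0], [-2.5, -7.4, 0.0, 0.0, 0.0, 0.0], [-2.3, -4.2, 0.0, 0.0, 0.0, 0.0]] cmd ang -33.0
```

move_arm(deltas=[[3.8,-8.1,0,0,0,0],[1.7,-8.8,0,0,0,0],[-0.7,-8.9,0,0,0,0],[-2.5,-7.4,0,0,0,0],[-2.3,-4.2,0,0,0,0]])

```text
t: 23.48
eef_pos: [0.5604, -0.1633, 0.3012]
ee_rot: [-3.141, 0.0, -1.8]
force: [0.9, 1.3, 1.8]
width: 0.0159
```

move_arm(deltas=[[0,0,0,0,0,0],[0,0,0,0,0,0],[0,0,0,0,0,0],[0,0,0,0,0,0],[0,0,0,0,0,0]])

```text
t: 23.9
eef_pos: [0.5605, -0.162, 0.3012]
ee_rot: [3.142, -0.0, -1.799]
force: [0.8, -2.3, 1.8]
width: 0.0157
```

```bash
python3 nx.py 0 0 0 0 0
```

```text
t 23.9 c [ 531.92 -143.29   34.67] r 34.18 ang -33.1 Frad 1.9 Ftan_cw 1.5 w 0.0157
[[-0.0, 0.0, 0.0, 0.0, 0.0, 0.0], [-0.0, 0.0, 0.0, 0.0, 0.0, 0.0], [-0.0, 0.0, 0.0, 0.0, 0.0, 0.0], [-0.0, 0.0, 0.0, 0.0, 0.0, 0.0], [-0.0, 0.0, 0.0, 0.0, 0.0, 0.0]] cmd ang -33.0
```

move_arm(deltas=[[0,0,0,0,0,0],[0,0,0,0,0,0],[0,0,0,0,0,0],[0,0,0,0,0,0],[0,0,0,0,0,0]], claw=140)

```text
t: 24.32
eef_pos: [0.5605, -0.1618, 0.301]
ee_rot: [3.141, 0.0, -1.799]
force: [0.2, -0.2, 0.5]
width: 0.0383
```

move_arm(deltas=[[0,0,15,0,0,0],[0,0,30,0,0,0],[0,0,35,0,0,0],[0,0,30,0,0,0],[0,0,15,0,0,0]])

```text
t: 24.73
eef_pos: [0.5611, -0.1621, 0.4306]
ee_rot: [-3.136, 0.0, -1.799]
force: [0.7, -0.2, 0.4]
width: 0.0398
```

move_arm(deltas=[[-2,25,0,0,0,0],[-3,38,0,0,0,0],[-3,38,0,0,0,0],[-3,38,0,0,0,0],[-3,38,0,0,0,0]])

```text
t: 25.15
eef_pos: [0.546, 0.0165, 0.4263]
ee_rot: [-3.141, 0.0, -1.8]
force: [1.0, 0.5, -0.1]
width: 0.0395
```

move_arm(deltas=[[-3,38,0,0,0,0],[-3,38,0,0,0,0],[-3,35,0,0,0,0],[-2,25,0,0,0,0],[0,14,0,0,0,0]])

```text
t: 25.57
eef_pos: [0.535, 0.1677, 0.4261]
ee_rot: [3.142, 0.0, -1.797]
force: [0.3, -0.4, 0.2]
width: 0.0398
```

move_arm(deltas=[[0,0,0,0,0,0],[0,0,0,0,0,0],[0,0,0,0,0,0],[0,0,0,0,0,0],[0,0,0,0,0,0]])

```text
t: 25.98
eef_pos: [0.5357, 0.164, 0.4262]
ee_rot: [-3.142, 0.0, -1.801]
force: [0.3, -0.7, 0.7]
width: 0.0393
```

Run:
```python
from h import *
import json
a,s=shot('wrist','w9'); print(s['eef_pos'],s['ee_rot'],s['t'])
json.dump({k:np.array(v).tolist() for k,v in s.items() if k in('eef_pos','ee_rot')},open('w9.json','w'))
b,_=shot('scene','s9')
for n,ss in(('wrist',s),('scene',None)):
  for th,z in(('orange_cup',.04),('read_mark',.044)):
    print(n,th,[(np.round(d['xy'],1).tolist(),round(d['score'],2),np.round(at(n,d['xy'],z,ss),4).tolist()[:2]) for d in arm.spot_point(th,n)[:3]])
cv2.imwrite('pics/c9.png',cv2.resize(a[:250,60:400,::-1],(800,588),interpolation=cv2.INTER_CUBIC))
```

```text
[0.53570459 0.16397717 0.42622286] [-3.14158672e+00  5.19335772e-05 -1.80055392e+00] 25.9833
wrist orange_cup [([274.9, 84.7], 0.95, [0.5142, 0.0625])]
wrist read_mark [([275.2, 83.9], 0.8, [0.5138, 0.0621])]
scene orange_cup [([299.1, 216.8], 0.93, [0.5126, 0.0604])]
scene read_mark [([301.5, 216.6], 0.83, [0.5161, 0.0667])]
```

View pics/c9.png

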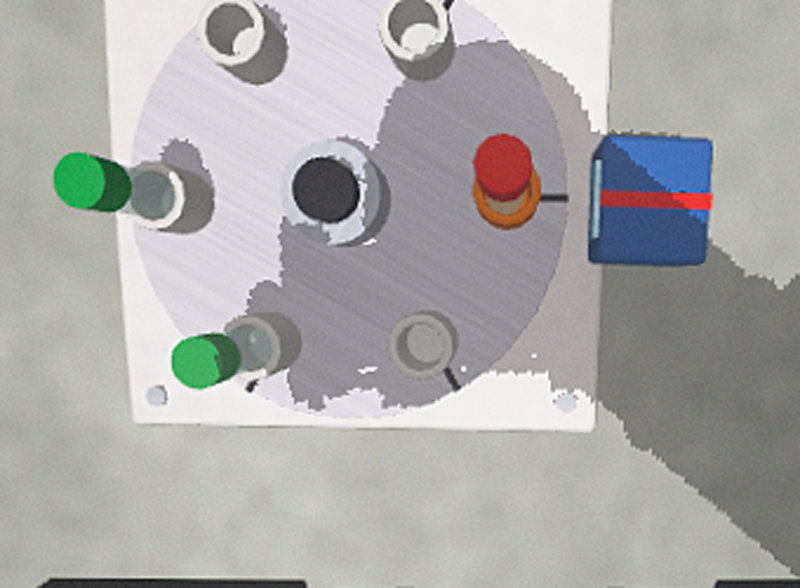

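Run:
```python
from h import *
import json
s=json.load(open('w9.json')); a=cv2.imread('pics/w9.png')[:,:,::-1].copy()
f=lambda p:np.array(p)*340/800+[60,0]-[.29,.29]
W=lambda p,z:at('wrist',f(p),z,s)[:2]
hsv=cv2.cvtColor(a,cv2.COLOR_RGB2HSV)
# red line on reader: centroid per column
x0,x1=int(f((610,0))[0]),int(f((700,0))[0]); m=(cv2.inRange(hsv,(0,120,80),(8,255,255))|cv2.inRange(hsv,(172,120,80),(180,255,255)))>0
pts=[]
for x in range(x0,x1):
    ys=np.nonzero(m[70:100,x])[0]+70
    if len(ys): pts.append(at('wrist',(x,ys.mean()),.06,s)[:2])
pts=np.array(pts); d=pts[-1]-pts[0]; print('line mid',pts.mean(0),'dir deg',np.degrees(np.arctan2(d[1],d[0])))
C=[W((134,423),.012),W((596,431),.012)]; S=[W((157,396),.012),W((566,402),.012)]
for e in(C,S): d=e[1]-e[0]; print('edge len',np.hypot(*d),np.degrees(np.arctan2(d[1],d[0])),e)
yaw=-.25; 
# red cap
mm=np.zeros_like(m); b=f((440,120)).astype(int); e=f((550,215)).astype(int); mm[b[1]:e[1],b[0]:e[0]]=m[b[1]:e[1],b[0]:e[0]]
cap=fitcyl('wrist',mm,[.514,.0625],.009,.115,.145,s); print('cap',mm.sum(),cap)
o=cv2.inRange(hsv,(6,150,60),(22,255,255))>0; oo=np.zeros_like(o); b=f((440,150)).astype(int); e=f((560,250)).astype(int); oo[b[1]:e[1],b[0]:e[0]]=o[b[1]:e[1],b[0]:e[0]]
u=oo|mm; import cv2 as c2
# joint silhouette cup+cap
A=np.linspace(0,2*np.pi,60)
def hull(p,r,z0,z1):
    P=[proj('wrist',[p[0]+r*np.cos(t),p[1]+r*np.sin(t),z],s) for z in(z0,z1) for t in A]; k=np.zeros((1680,2240),np.uint8)
    c2.fillConvexPoly(k,c2.convexHull((np.array(P)*4+1.5).astype(np.float32)).round().astype(np.int32),1); return k>0
U=c2.resize(u.astype(np.uint8),(2240,1680),interpolation=0)>0
U=c2.morphologyEx(U.astype(np.uint8),c2.MORPH_CLOSE,np.ones((41,41)))>0
def cost(p):
    k=hull(p,.009,.115,.145)|hull(p,.0135,.045,.072); return (k^U).sum()/U.sum()
r=minimize(cost,[.514,.0625],method='Nelder-Mead',options=dict(initial_simplex=[[.514,.0625],[.517,.0625],[.514,.0655]],xatol=1e-4,fatol=1e-4)); print('joint',r.x,r.fun)
L=pts.mean(0); 
for deg in(-14.0,-14.5):
  t=np.radians(deg); n=np.array([-np.sin(t),np.cos(t)]); 
  print(deg,'lateral cap',(cap[0]-L)@n,'joint',(r.x-L)@n,'tick z.03,.036',(W((553,198),.03)-L)@n,(W((553,198),.036)-L)@n)
```

```text
line mid [0.45724063 0.07696599] dir deg 166.0805814807913
edge len 0.22766046525658562 165.67824241260251 [array([0.71643816, 0.11800852]), array([0.49585296, 0.1743242 ])]
edge len 0.19958080348363355 165.76708402922506 [array([0.70053523, 0.10809909]), array([0.5070807 , 0.15716888])]
cap 566 (array([0.51463663, 0.06113802]), np.float64(0.09244462425407096))
joint [0.51409342 0.0612645 ] 0.08221476510067115
-14.0 lateral cap -0.001472467458098276 joint -0.0014811577586962066 tick z.03,.036 -0.0023017055737588076 -0.0017662039962294542
-14.5 lateral cap -0.0009530060834461389 joint -0.0009665625682733978 tick z.03,.036 -0.001965132655595426 -0.0014271549531963492
```

Run:
```python
from h import *
import json
s=json.load(open('w9.json')); a=cv2.imread('pics/w9.png')
f=lambda p:np.array(p)*340/800+[60,0]-[.29,.29]
W=lambda p,z=.072:at('wrist',f(p),z,s)[:2]
an=lambda p,q:np.degrees(np.arctan2(*(q-p)[::-1])).round(2)
o=np.array([.5142,.0613])
print('opp->orange',an(W((154,197)),o),np.hypot(*(W((154,197))-o)),'mid',(W((154,197))+o)/2)
print('upper',an(W((231,32)),W((416,28))),np.hypot(*(W((231,32))-W((416,28)))),'lower',an(W((254,345)),W((424,345))))
print('diag',(W((231,32))+W((424,345)))/2,(W((416,28))+W((254,345)))/2)
for z in(.03,.036): print('ticks',z,an(W((250,385),z),W((454,380),z)))
st=json.load(open('nx.json')); 
c=cv2.resize(a[55:110,185:365],(790,242),interpolation=cv2.INTER_CUBIC); d=cv2.resize(a[0:180,110:270],(480,345))[:,:]
e=np.zeros((345,790,3),np.uint8); e[:,:480]=cv2.resize(a[0:165,95:325],(480,345),interpolation=cv2.INTER_CUBIC); cv2.imwrite('pics/c10.png',np.vstack([c,e]))
```

```text
opp->orange 167.12 0.13815497389304546 mid [0.58153892 0.0458997 ]
upper 166.54 0.07030047547831622 lower 166.43
diag [0.5806216  0.04598693] [0.58002002 0.04606417]
ticks 0.03 167.95
ticks 0.036 167.95
```

View pics/c10.png

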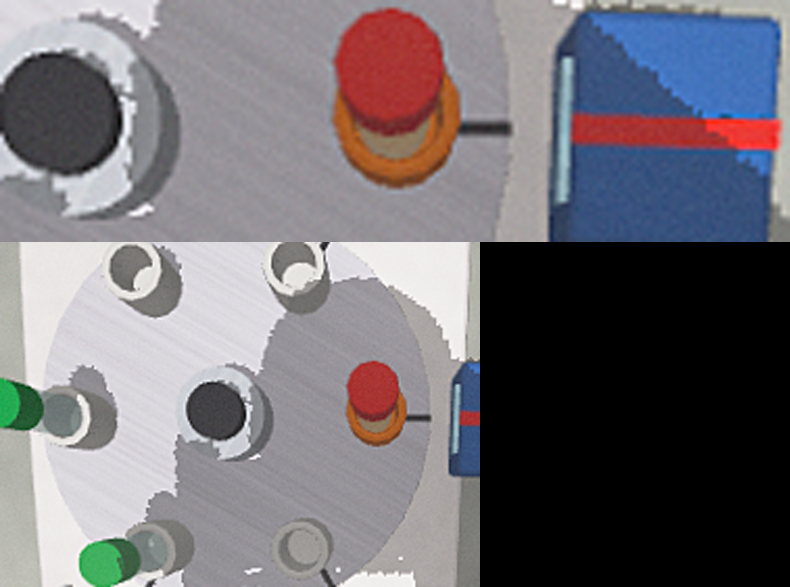

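```bash
python3 -c "
from h import *
s=arm.get_state();print(s['t'],s['force'],s['width']);print(arm.job_done())"
```

```text
26.2833 [ 0.86786816  0.5103192  -0.57069851] 0.03915326780728478
the job is handed in; nothing more can be done
None
```

I seated the red-capped tube in the orange cup, turned the crank clockwise about 3.2 turns, let go, and handed the job in at t = 26.3 s.

- **Tube:** it touched the cup floor with about 5 N at TCP z = 0.2945, within 0.1 mm of the computed seated height. It still stands upright in the cup in the last pictures.
- **Crank:** every force I read at the handle while turning was about 3.5 N or less sideways, against the 6 N limit. I read forces only about every 0.4 s, so a brief higher peak between readings would not have shown. The fitted circle was 34.7 mm in radius, centred at (0.532, -0.143).
- **Final position:** my checks disagree slightly on where the orange cup ended up.
  - **Cup and tube outline against the red line:** 1.0 to 1.5 mm past the index.
  - **Lines between the other cups:** 0.6 to 1.2 mm past.
  - **Disc ticks:** 1.4 to 2.3 mm past, depending on the assumed disc height.
  - **Counted crank angle:** right on the mark.

My best estimate is that the cup stands about 1 mm past the mark. I left it there rather than grip the crank again.

At hand-in the gripper was open and touching nothing. I kept clear of the yellow-capped tube, the bottle and the beaker throughout, but did not measure them again at the end.

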